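Centrifuge adapter out of the lidded tray, held bore-up

TASK

Lift the lid off the steel instrument tray by its knob and set it down gently, right way up, on the green mat. Then take the blue centrifuge adapter out of the tray and feel for its blind bore, since both ends look alike from outside: turn it bore-up and finish while holding it in the gripper, still and upright, its lower end at least 10 cm above the bench and touching nothing else, so that I can bring the rotor bucket up under it. Do not drop the lid or the adapter, and leave the rotor bucket, the oil bottle and the slide box where they stand.

Things in the scene. Friction and masses are not known exactly. Their poses are not given: they have to be found in the camera images.
- tray: Open stainless instrument tray, fixed to the bench (does not move), outside 260 mm along its x, 200 mm along its y, 42 mm high, walls and floor 3 mm thick. Origin: centre of its underside, on the bench; z up.
- lid: Loose steel lid of the tray, 0.38 kg, flange outline 268 mm (its x) by 208 mm (its y); z up. Origin: centre of the flange's underside, which rests on the tray's rim (42 mm above the bench). Below the flange a 5 mm locating lip reaches into the tray with 3 mm play; above it a raised flat top lies 22 mm above the origin and carries the knob. Set down, it stands on the lip with its origin 5 mm above the surface.
- lid_knob (a point): Centre of the black round knob in the middle of the lid, 41 mm above the lid's origin. The knob's head is 28 mm across from 35 to 46 mm above the lid's origin, its neck 16 mm across, its top 49 mm above the lid's origin. z up.
- adapter: Blue anodised aluminium centrifuge adapter, about 0.2 kg: a plain cylinder 50 mm across and 76 mm long. One end has a blind bore 38 mm across and 62 mm deep with a flat bottom, the other end is closed and flat; outside both ends look the same, with the same small chamfer. It starts lying on its side on the tray's floor, pointing any way. Origin: on the cylinder's axis, midway between the ends. Its x axis lies along the cylinder; find the bored end by feel or by sight.
- mat: Thin green mat with a black edge, fixed flat on the bench, 320 mm (its x) by 260 mm (its y), 3 mm thick. Origin: centre of its underside; z up. It lies beside the tray, to the left or to the right.
- bucket: Bystander: dark steel rotor bucket standing open end up, 68 mm across the rim, 80 mm over its two trunnion pins, 82 mm high. Origin: centre of its underside.
- oil: Bystander: small amber immersion-oil bottle, 34 mm across, 75 mm high. Origin: centre of its underside.
- slidebox: Bystander: low yellow box of microscope slides, 100 x 85 x 34 mm. Origin: centre of its underside.

How it is judged (in metres and radians):
On the way:
1. the lid lies on the mat, right way up, at rest and let go (horizontal distance between lid and mat below 0.08 m and height (world z) of lid below 0.014 m and angle between lid's own z axis and vertical below 0.08 rad and linear speed of lid below 0.03 m/s and contact force between the fingers and lid below 0.2 N), for 0.2 s.
At the end, for the whole second after the job is handed in: Lid level on the mat, centre within 80 mm of the mat's, let go. Adapter held still in the fingers, bored end up, axis within 15 degrees of upright, its middle over 136 mm above the bench, touching neither tray, lid nor bystanders. Ends holding (horizontal distance between lid and mat below 0.08 m and height (world z) of lid below 0.014 m and angle between lid's own z axis and vertical below 0.08 rad and contact force between each of the arm, the fingers and lid below 0.2 N and angle between adapter's own x axis and vertical below 0.26 rad and height (world z) of adapter above 0.136 m and contact force between the fingers and adapter above 1 N and contact force between adapter and tray below 0.1 N and contact force between adapter and lid below 0.1 N and contact force between adapter and bucket below 0.1 N and contact force between adapter and oil below 0.1 N and contact force between adapter and slidebox below 0.1 N and linear speed of adapter below 0.03 m/s and angular speed of adapter below 0.2 rad/s); the arm keeps its last pose, push and grip.
It fails at once if a bystander is moved more than 20 mm or tipped (distance of any of bucket, oil, slidebox from where it was at the start of the episode above 0.02 m or angle between any of bucket, oil, slidebox's own z axis and vertical above 0.3 rad).
It fails at once if the lid is dropped (falls free at more than 0.6 m/s) (contact force between each of the fingers, the arm and lid below 0.05 N and linear speed of lid above 0.6 m/s).
It fails at once if the adapter is dropped (falls free at more than 0.8 m/s) (contact force between each of the fingers, the arm and adapter below 0.05 N and linear speed of adapter above 0.8 m/s).
It also fails if it takes over 72 s, if anything falls off the work surface, if the arm or the gripper's body presses on something with over 40 N, if the wrist force passes 120 N, or if a joint passes its speed limit or range.

ROBOT

A 6-joint arm with a two-finger parallel gripper is mounted at the origin on the work surface. World frame = base frame: x ahead of the robot, y to its left, z up, the work surface at z = 0. Lengths are in mm, angles in rad, forces in N, time in s.
With the tool pointing down it reaches from about 350 to 975 mm from the base axis. Payload 7.1 kg.
Tool frame: the origin (TCP) lies at the very end of the fingers, on their centre line; the grasp point (between the pads) lies 19 mm behind it; z points along the fingers, y is the line along which they close (so a half turn about z gives the same grasp; the last joint's range is limited). The gripper opens to 88 mm and grips with 3 to 60 N. Pads are 20 mm wide; open, the fingers measure 115 mm over their backs; the gripper's body (75 mm by 178 mm) begins 61 mm behind the grasp point.
Start: joints at [-1.177, 0.423, 1.63, -0, 1.089, -0.019], TCP at [250.75, -572.476, 222.675] pointing down, gripper open.
Joint ranges: [-3, 3], [-0.9, 2.11], [0.09, 2.58], [-1.31, 4.45], [0.11, 2.69], [-2.54, 2.54]. Speed limits (rad/s): [2.39, 2.39, 3.01, 3.14, 3.14, 3.14].

INTERFACE

Orientations are given as a rotation vector (axis times angle).
In Python, from workcell import sensors, imaging, close_job gives the robot as it stands. The module is installed in compiled form; this text tells all that it offers.
- The arm moves only by the tool servo_tool, never from a script. Its argument "steps" is a list of rows, each a list of 3 entries, a list of its own where there are three numbers: the shift along the world's x, y, z in m, then the turn, a rotation vector about the world's x, y, z in degrees, then the opening, from -1 (shut) to 1 (fully open). A call has exactly 8 rows; each row shifts and turns the commanded pose from where the row before left it; what a row does not reach is not made up. A row lasts 1/12 s, in which the tool goes at most 41.7 mm and 7.16 degrees, less where a joint would pass 70% of its speed; a pose out of reach is approached as far as the arm can. A call is refused whole if a number of a shift passes 0.0417 or a number of a turn 7.16, either way. A call with a gripper value outside its range is refused whole. The fingers move at their own pace and stop on an object; the grip force is fixed at half the most. Time passes only in rows, so rows that do not move let the fingers close, or fill a call up. It gives the time, the measured TCP pose, the force, the opening and the grip force at its end, in the units of the state.
- sensors.get_obs(): the state, without advancing time (a new reading comes with each control period).
- imaging.get_image(name): name is "side" or "top"; returns a dict with "color" (480x640x3 uint8, blue, green, red), "range_z" (480x640 float32, mm along the optical axis (not along the pixel's ray), 0 where there is no reading), "vertical_fov" (degrees; the focal length in pixels is half the picture's height over the tangent of half this angle, whatever the lens; pixels are square), "cx", "cy" (the principal point, pixels), "rvec" (rotation vector, rad) and "tvec" (3), from world to camera coordinates, as OpenCV has them. Camera axes: x right, y down, z forward; pixel columns grow to the right and rows downward; lengths in mm; the calibration is good to about 2 mm. A picture is of the moment at which its call begins.
- close_job(): hands the job in; it is judged then, once.
The state is a dict: "t": time; "qpos": joint angles; "qvel": joint speeds; "joint_torque": joint torques, N m; "ee_pos": TCP position; "orientation": TCP orientation; "ft_force": force on the tool from outside, world axes, zero at the start; "moment": the same for the moment, N m; "width": finger opening in mm; "grasp_force": force on a finger pad.
Only numpy, scipy, OpenCV 4.12 (cv2) and the standard library are available. Lean on these libraries where they do the work, as an engineer would, in place of code of your own. Each camera call takes 0.05 s, during which the arm holds its last target. There are 200 camera calls.

## Working session

There is one attempt and no reset: what is moved stays moved. The work goes in short steps, Python scripts to look and compute and a tool call to move; the robot and the scene stay as the last step left them, time stands still between calls to the robot, and variables do not carry over. Pictures are saved under pics/ and viewed, at most 10 in all, crops included, and the job is handed in when it is done.

Besides the shell and the picture viewer there is one more tool, called after "Call:" as name([rows], argument=value, ...), one row to a line, values as JSON. servo_tool: Moves the arm, as the interface text tells. Its arguments: {"type":"object","properties":{"steps":{"type":"array"}},"required":["steps"]}

```bash
mkdir -p pics; cat > h.py <<'E'
import numpy as np,cv2
from workcell import sensors,imaging
def cam(n):
    d=imaging.get_image(n); d['f']=240/np.tan(np.radians(d['vertical_fov'])/2)
    d['R']=cv2.Rodrigues(np.array(d['rvec'],float))[0]; d['t']=np.array(d['tvec'],float).ravel(); return d
def ray(d,u,v):
    r=d['R'].T@np.array([(u-d['cx'])/d['f'],(v-d['cy'])/d['f'],1]); return -d['R'].T@d['t'],r
def onplane(d,u,v,z):
    c,r=ray(d,u,v); return c+r*(z-c[2])/r[2]
def pts(d,m=None):
    v,u=np.nonzero((d['range_z']>0)&(True if m is None else m)); z=d['range_z'][v,u]
    p=np.stack([(u-d['cx'])/d['f']*z,(v-d['cy'])/d['f']*z,z],1); return (p-d['t'])@d['R']
E
python3 - <<'E'
from h import *
for n in('top','side'):
    d=cam(n); cv2.imwrite(f'pics/{n}0.png',d['color']); print(n,d['f'],-d['R'].T@d['t'],d['R'].round(3).tolist(),d['cx'],d['cy'])
print(sensors.get_obs())
E
```

```text
top 469.68442709222614 [ 561.76717013  -12.30832994 1183.59217376] [[-0.026, -0.999, -0.021], [-0.999, 0.027, -0.047], [0.047, 0.019, -0.999]] 311.738938499761 238.7050430822873
side 463.62503064372265 [364.63259994 666.03402054 780.7148695 ] [[-0.936, -0.353, 0.008], [-0.249, 0.644, -0.724], [0.25, -0.679, -0.69]] 310.7608535231493 238.3189521505073
{'t': 0.1, 'qpos': array([-1.17701452e+00,  4.23730967e-01,  1.63059443e+00,  1.57956859e-05,
        1.08858881e+00, -1.90194526e-02]), 'qvel': array([ 0.00084348, -0.00233785, -0.00304898,  0.00143418, -0.00124293,
        0.00123998]), 'joint_torque': array([ 1.20713034e-04, -5.45612383e+01, -2.74324214e+01,  6.46381290e-02,
        1.87387259e-02, -7.68108777e-06]), 'ee_pos': array([ 250.56448813, -572.04207304,  222.00783657]), 'orientation': array([-3.07364096e+00, -6.43554632e-01,  3.64970494e-04]), 'ft_force': array([-0.6103431 ,  0.7659268 ,  0.77782534]), 'moment': array([-0.00343213,  0.07087556,  0.01890275]), 'grasp_force': 0.0, 'width': 87.6444418570196}
```

View pics/top0.png

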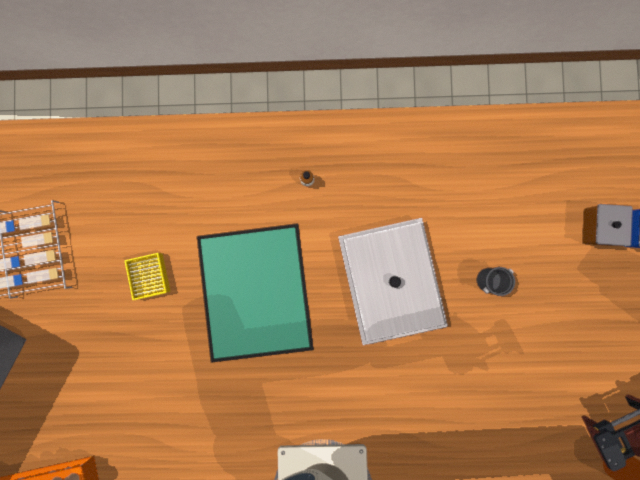

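View pics/side0.png

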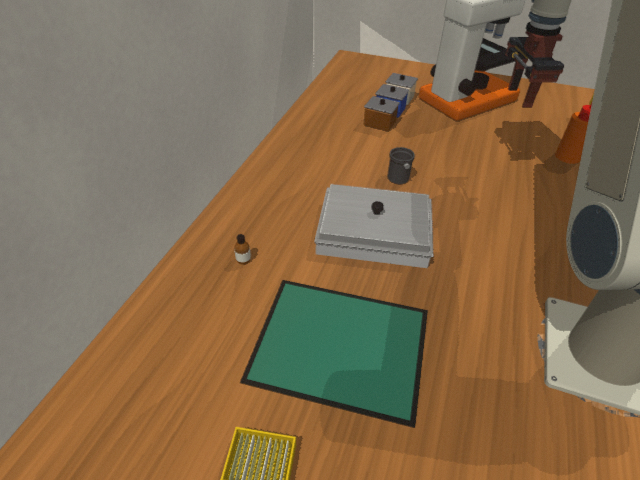

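The top view shows the knob at about (396,282), the mat centred near (255,292), the bucket at (497,281), the oil bottle at (307,178) and the slide box at (147,276). In the side view the knob is at (377,208).

```bash
python3 - <<'E'
from h import *
t=cam('top'); s=cam('side')
def knob(d,box):
    x0,y0,x1,y1=box; g=d['color'][y0:y1,x0:x1].max(2)<60
    n,l,st,c=cv2.connectedComponentsWithStats(g.astype(np.uint8)); i=1+np.argmax(st[1:,4]); print(st[i]); return c[i]+[x0,y0],st[i]
kt,_=knob(t,(375,265,415,300)); ks,_=knob(s,(360,195,395,220))
c1,r1=ray(t,*kt);c2,r2=ray(s,*ks)
a=np.linalg.lstsq(np.stack([r1,-r2],1),c2-c1,rcond=None)[0]
p,q=c1+a[0]*r1,c2+a[1]*r2
print('knob',kt,ks,p,q)
def rect(d,m,z,nm):
    cs=cv2.findContours(m.astype(np.uint8),0,1)[0]; c=max(cs,key=cv2.contourArea)[:,0]
    P=np.array([onplane(d,u,v,z)[:2] for u,v in c],np.float32); print(nm,cv2.minAreaRect(P))
for d,n in((t,'top'),(s,'side')):
    h=cv2.cvtColor(d['color'],cv2.COLOR_BGR2HSV)
    m=cv2.inRange(h,(65,80,30),(95,255,255))>0; rect(d,m,3,n+' mat green')
    pp=pts(d,m);print(np.median(pp[:,2]))
    y=cv2.inRange(h,(22,150,100),(35,255,255))>0; rect(d,y,34,n+' yellow')
h=cv2.cvtColor(t['color'],cv2.COLOR_BGR2HSV)
m=np.zeros((480,640),bool); m[205:355,325:460]=True
g=m&(h[...,1]<60)&(h[...,2]>90); g=cv2.morphologyEx(g.astype(np.uint8),cv2.MORPH_OPEN,np.ones((5,5)))
rect(t,g,44,'lid')
P=pts(t,g>0); print('lid z pct',np.percentile(P[:,2],[5,50,95]))
for nm,b in(('bucket',(475,262,520,300)),('oil',(298,167,318,189))):
    mm=np.zeros((480,640),bool); mm[b[1]:b[3],b[0]:b[2]]=True
    P=pts(t,mm);P=P[P[:,2]>30];print(nm,P.min(0),P.max(0))
E
```

```text
[15 12 11 10 85]
[ 12   7  11  12 108]
knob [394.74117647 281.37647059] [377.03703704 207.16666667] [ 508.86412244 -182.30255312   78.52593168] [ 510.20843259 -181.97700568   78.41149575]
top mat green ((486.9046630859375, 158.43772888183594), (303.1297302246094, 242.85755920410156), 5.5273213386535645)
2.715255790736255
top yellow ((535.8871459960938, 418.4608459472656), (101.64958190917969, 95.61721801757812), 11.281755447387695)
side mat green ((487.2920837402344, 159.16836547851562), (301.3468017578125, 241.35595703125), 5.6068196296691895)
2.283751672911558
side yellow ((534.8052978515625, 422.2161865234375), (102.83099365234375, 82.43307495117188), 11.409485816955566)
lid ((508.6507568359375, -181.3331298828125), (268.04052734375, 207.75482177734375), 11.07595157623291)
lid z pct [43.61434746 62.75290598 66.53937588]
bucket [ 471.0015534  -460.07062847   30.14642829] [ 536.4014594  -389.32770145   86.59350559]
oil [751.66913127   2.63248864  30.12945648] [783.91190201  34.93386927  76.89147186]
```

Call:
servo_tool([
  [[0.016, 0.024, 0], [0, 0, 0], 1],
  [[0.016, 0.024, 0], [0, 0, 0], 1],
  [[0.016, 0.024, 0], [0, 0, 0], 1],
  [[0.016, 0.024, 0], [0, 0, 0], 1],
  [[0.016, 0.024, 0], [0, 0, 0], 1],
  [[0.016, 0.024, 0], [0, 0, 0], 1],
  [[0.016, 0.024, 0], [0, 0, 0], 1],
  [[0.016, 0.024, 0], [0, 0, 0], 1],
])

```text
t: 0.87
ee_pos: [379.3, -379.2, 222.6]
orientation: [-3.075, -0.644, 0.0]
ft_force: [0.1, -0.2, 0.3]
width: 87.9
grasp_force: 0.0
```

Call:
servo_tool([
  [[0.016, 0.024, 0], [0, 0, 0], 1],
  [[0.016, 0.024, 0], [0, 0, 0], 1],
  [[0.016, 0.024, 0], [0, 0, 0], 1],
  [[0.016, 0.024, 0], [0, 0, 0], 1],
  [[0.016, 0.024, 0], [0, 0, 0], 1],
  [[0.016, 0.024, 0], [0, 0, 0], 1],
  [[0.016, 0.024, 0], [0, 0, 0], 1],
  [[0.016, 0.024, 0], [0, 0, 0], 1],
])

```text
t: 1.53
ee_pos: [507.3, -187.1, 222.6]
orientation: [-3.075, -0.644, 0.0]
ft_force: [-0.5, -0.6, 0.0]
width: 87.8
grasp_force: 0.0
```

Call:
servo_tool([
  [[0.002, 0.005, -0.02], [0, 0, 0], 1],
  [[0, 0, -0.025], [0, 0, 0], 1],
  [[0, 0, -0.025], [0, 0, 0], 1],
  [[0, 0, -0.025], [0, 0, 0], 1],
  [[0, 0, -0.02], [0, 0, 0], 0.3],
  [[0, 0, -0.02], [0, 0, 0], 0.3],
  [[0, 0, -0.012], [0, 0, 0], 0],
  [[0, 0, -0.007], [0, 0, 0], 0],
])

```text
t: 2.2
ee_pos: [507.9, -183.2, 67.1]
orientation: [-3.074, -0.644, 0.003]
ft_force: [-0.6, -1.0, -0.5]
width: 64.8
grasp_force: 0.0
```

Call:
servo_tool([
  [[0, 0, 0], [0, 0, 0], -1],
  [[0, 0, 0], [0, 0, 0], -1],
  [[0, 0, 0], [0, 0, 0], -1],
  [[0, 0, 0], [0, 0, 0], -1],
  [[0, 0, 0], [0, 0, 0], -1],
  [[0, 0, 0], [0, 0, 0], -1],
  [[0, 0, 0], [0, 0, 0], -1],
  [[0, 0, 0], [0, 0, 0], -1],
])

```text
t: 2.87
ee_pos: [509.0, -183.4, 69.5]
orientation: [3.075, 0.644, 0.001]
ft_force: [-1.5, 2.4, 6.8]
width: 26.5
grasp_force: 30.0
```

Call:
servo_tool([
  [[0, 0, 0.005], [0, 0, 0], -1],
  [[0, 0, 0.01], [0, 0, 0], -1],
  [[0, 0, 0.01], [0, 0, 0], -1],
  [[0, 0, 0.015], [0, 0, 0], -1],
  [[0, 0, 0.015], [0, 0, 0], -1],
  [[0, 0, 0.015], [0, 0, 0], -1],
  [[0, 0, 0.01], [0, 0, 0], -1],
  [[0, 0, 0], [0, 0, 0], -1],
])

```text
t: 3.53
ee_pos: [510.2, -184.1, 151.4]
orientation: [3.072, 0.643, 0.006]
ft_force: [0.7, -0.3, -3.2]
width: 26.8
grasp_force: 30.0
```

Call:
servo_tool([
  [[0, 0.008, 0], [0, 0, 0], -1],
  [[-0.002, 0.016, 0], [0, 0, 0], -1],
  [[-0.002, 0.024, 0], [0, 0, 0], -1],
  [[-0.002, 0.028, 0], [0, 0, 0], -1],
  [[-0.002, 0.028, 0], [0, 0, 0], -1],
  [[-0.002, 0.028, 0], [0, 0, 0], -1],
  [[-0.002, 0.028, 0], [0, 0, 0], -1],
  [[-0.002, 0.028, 0], [0, 0, 0], -1],
])

```text
t: 4.2
ee_pos: [493.5, 6.2, 147.7]
orientation: [-3.074, -0.644, 0.003]
ft_force: [0.5, -0.4, -3.4]
width: 27.0
grasp_force: 30.0
```

Call:
servo_tool([
  [[-0.002, 0.028, 0], [0, 0, 0], -1],
  [[-0.002, 0.028, 0], [0, 0, 0], -1],
  [[-0.002, 0.028, 0], [0, 0, 0], -1],
  [[-0.002, 0.028, 0], [0, 0, 0], -1],
  [[-0.001, 0.022, 0], [0, 0, 0], -1],
  [[0, 0.014, 0], [0, 0, 0], -1],
  [[0, 0.006, 0], [0, 0, 0], -1],
  [[0, 0, 0], [0, 0, 0], -1],
])

```text
t: 4.87
ee_pos: [484.9, 159.7, 147.9]
orientation: [3.074, 0.647, -0.002]
ft_force: [-0.3, 0.1, -3.1]
width: 26.5
grasp_force: 30.0
```

```bash
python3 - <<'E'
from h import *
s=cam('side');t=cam('top'); cv2.imwrite('pics/a.png',np.hstack([cv2.resize(s['color'],None,fx=.6,fy=.6),cv2.resize(t['color'],None,fx=.6,fy=.6)]))
m=np.zeros((480,640),bool); m[200:400,170:340]=True
P=pts(t,m); P=P[(P[:,2]>100)&(P[:,2]<155)]
A=np.c_[P[:,:2],np.ones(len(P))]
# raised top plane
Q=P[np.abs(P[:,2]-np.median(P[:,2]))<8]; A=np.c_[Q[:,:2],np.ones(len(Q))]
print(np.linalg.lstsq(A,Q[:,2],rcond=None)[0],np.median(Q[:,2]),len(Q),P.min(0),P.max(0))
E
python3 - <<'E'
import cv2;i=cv2.imread('pics/a.png');print(i.shape)
E
```

```text
[-2.25783202e-03 -8.14699601e-04  1.42959686e+02] 141.69957559600664 5426 [336.14764688  31.74576223 112.70408643] [636.30881266 286.47789407 148.09984909]
(288, 768, 3)
```

View pics/a.png

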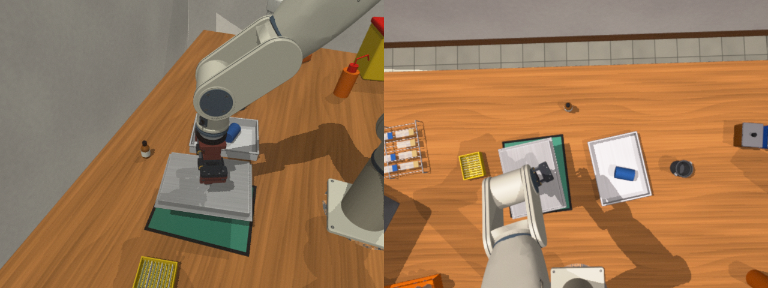

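The lid hangs level over the mat. The blue adapter is now visible in the tray, at about (402,288) in full top-view pixels.

Call:
servo_tool([
  [[0, 0, -0.01], [0, 0, 0], -1],
  [[0, 0, -0.018], [0, 0, 0], -1],
  [[0, 0, -0.02], [0, 0, 0], -1],
  [[0, 0, -0.02], [0, 0, 0], -1],
  [[0, 0, -0.016], [0, 0, 0], -1],
  [[0, 0, -0.01], [0, 0, 0], -1],
  [[0, 0, -0.006], [0, 0, 0], -1],
  [[0, 0, -0.003], [0, 0, 0], -1],
])

```text
t: 5.63
ee_pos: [485.4, 157.8, 44.7]
orientation: [3.075, 0.642, -0.002]
ft_force: [-0.2, -0.6, -2.9]
width: 26.6
grasp_force: 30.0
```

Call:
servo_tool([
  [[0, 0, -0.002], [0, 0, 0], -1],
  [[0, 0, -0.002], [0, 0, 0], -1],
  [[0, 0, -0.002], [0, 0, 0], -1],
  [[0, 0, -0.001], [0, 0, 0], -1],
  [[0, 0, 0], [0, 0, 0], -1],
  [[0, 0, 0], [0, 0, 0], -1],
  [[0, 0, 0], [0, 0, 0], -1],
  [[0, 0, 0], [0, 0, 0], -1],
])

```text
t: 6.3
ee_pos: [485.9, 158.6, 38.9]
orientation: [-3.075, -0.644, -0.001]
ft_force: [-0.7, 0.5, -3.1]
width: 26.7
grasp_force: 30.0
```

Call:
servo_tool([
  [[0, 0, -0.001], [0, 0, 0], -1],
  [[0, 0, -0.001], [0, 0, 0], -1],
  [[0, 0, -0.001], [0, 0, 0], -1],
  [[0, 0, -0.001], [0, 0, 0], -1],
  [[0, 0, 0], [0, 0, 0], -1],
  [[0, 0, 0], [0, 0, 0], -1],
  [[0, 0, 0], [0, 0, 0], -1],
  [[0, 0, 0], [0, 0, 0], -1],
])

```text
t: 6.97
ee_pos: [485.8, 158.5, 35.4]
orientation: [-3.075, -0.644, -0.0]
ft_force: [-3.2, -0.9, 8.7]
width: 26.7
grasp_force: 30.0
```

Contact: the upward force shows the lid is on the mat. I'll release, rise and look.

Call:
servo_tool([
  [[0, 0, 0.001], [0, 0, 0], 0],
  [[0, 0, 0], [0, 0, 0], 0],
  [[0, 0, 0], [0, 0, 0], 0],
  [[0, 0, 0], [0, 0, 0], 0.3],
  [[0, 0, 0.01], [0, 0, 0], 0.3],
  [[0, 0, 0.02], [0, 0, 0], 0.3],
  [[0, 0, 0.03], [0, 0, 0], 0.3],
  [[0, 0, 0.03], [0, 0, 0], 0.3],
])

```text
t: 7.63
ee_pos: [485.0, 158.3, 126.6]
orientation: [3.075, 0.644, -0.003]
ft_force: [1.1, -0.2, 0.1]
width: 57.0
grasp_force: 0.0
```

Call:
servo_tool([
  [[0, 0, 0.035], [0, 0, 0], 1],
  [[0, 0, 0.035], [0, 0, 0], 1],
  [[-0.01, 0, 0.03], [0, 0, 0], 1],
  [[-0.02, 0, 0.02], [0, 0, 0], 1],
  [[-0.02, 0, 0], [0, 0, 0], 1],
  [[-0.02, 0, 0], [0, 0, 0], 1],
  [[0, 0, 0], [0, 0, 0], 1],
  [[0, 0, 0], [0, 0, 0], 1],
])

```text
t: 8.3
ee_pos: [415.5, 158.6, 246.4]
orientation: [-3.075, -0.645, -0.002]
ft_force: [0.4, 0.0, 0.1]
width: 87.9
grasp_force: 0.0
```

```bash
python3 - <<'E'
from h import *
s=cam('side');t=cam('top')
H=lambda d:cv2.inRange(cv2.cvtColor(d['color'],cv2.COLOR_BGR2HSV),(100,110,30),(125,255,255))
for d,n,b in((t,'top',(330,220,460,350)),(s,'side',(310,180,440,270))):
    m=np.zeros((480,640),np.uint8); m[b[1]:b[3],b[0]:b[2]]=H(d)[b[1]:b[3],b[0]:b[2]]
    k,l,st,c=cv2.connectedComponentsWithStats(m); i=1+np.argmax(st[1:,4]); print(n,st[i],c[i])
    P=pts(d,l==i); print(np.percentile(P[:,2],[2,50,98]), P[:,:2].mean(0))
    cc=cv2.findContours((l==i).astype(np.uint8),0,1)[0]; cc=max(cc,key=cv2.contourArea)[:,0]
    W=np.array([onplane(d,u,v,28)[:2] for u,v in cc],np.float32); print(cv2.minAreaRect(W))
    print('top pts',cv2.minAreaRect(P[:,:2].astype(np.float32)))
    T=P[P[:,2]>48]; print('crest',len(T),T.mean(0) if len(T) else 0, cv2.fitLine(T[:,:2].astype(np.float32),2,0,.01,.01).ravel() if len(T)>5 else 0)
m=np.zeros((480,640),bool); m[200:400,170:325]=True
P=pts(t,m);P=P[(P[:,2]>8)&(P[:,2]<36)&(P[:,1]>20)]; print('lid',P.min(0),P.max(0))
a=cv2.resize(t['color'][215:355,325:465],(400,400),interpolation=2);b=cv2.resize(s['color'][160:300,300:440],(400,400),interpolation=2)
cv2.imwrite('pics/b.png',np.hstack([a,b]))
E
```

```text
top [384 278  34  23 595] [400.62521008 289.19327731]
[36.16544039 48.42778839 54.49103385] [ 488.29777161 -200.43541739]
((486.94818115234375, -204.02377319335938), (79.97116088867188, 44.46489334106445), 77.26502990722656)
top pts ((487.7779541015625, -201.35012817382812), (75.79322052001953, 44.15355682373047), 77.26818084716797)
crest 316 [ 487.70857653 -202.34293269   50.83971757] [ 1.9135807e-01  9.8152030e-01  4.8770859e+02 -2.0234293e+02]
side [371 216  11  21 141] [376.23404255 226.78014184]
[  8.23737857  31.5887515  338.33394993] [ 501.60388742 -157.64987807]
((506.1799621582031, -173.0517578125), (23.37215232849121, 72.36701202392578), 20.82889747619629)
top pts ((470.4507751464844, -8.64544677734375), (25.20084571838379, 358.767822265625), 11.819679260253906)
crest 15 [487.91417004 -81.22157802 126.77336975] [ 1.7321055e-01 -9.8488480e-01  4.8791418e+02 -8.1221581e+01]
lid [334.23850191  28.77069237   8.00196568] [648.69980628 289.89586377  35.84267599]
```

View pics/b.png

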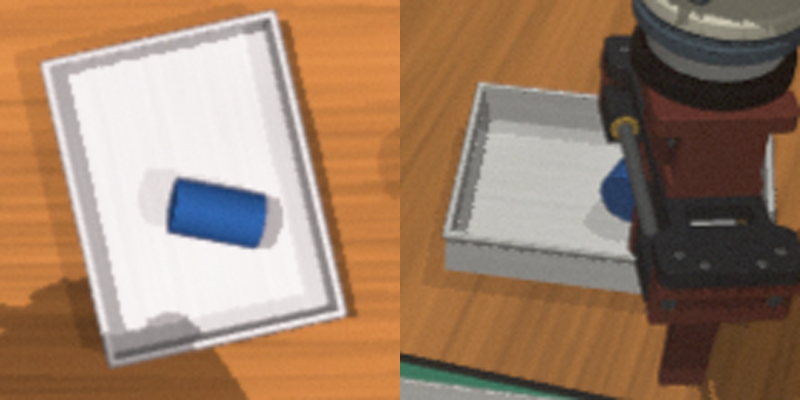

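The top view shows the adapter lying roughly along world y. Its centre is about (488,-202), its axis about 78° and its crest at z≈52. The gripper hides its end in the side view, so I'll look for the bore after lifting it.

Call:
servo_tool([
  [[0.0045, -0.0225, 0], [0, 0, 3.4], 1],
  [[0.0045, -0.0225, 0], [0, 0, 3.4], 1],
  [[0.0045, -0.0225, 0], [0, 0, 3.4], 1],
  [[0.0045, -0.0225, 0], [0, 0, 3.4], 1],
  [[0.0045, -0.0225, 0], [0, 0, 3.4], 1],
  [[0.0045, -0.0225, 0], [0, 0, 3.4], 1],
  [[0.0045, -0.0225, 0], [0, 0, 3.4], 1],
  [[0.0045, -0.0225, 0], [0, 0, 3.4], 1],
])

```text
t: 9.07
ee_pos: [452.9, -23.1, 245.5]
orientation: [-2.836, -1.352, 0.0]
ft_force: [0.5, 0.2, 0.4]
width: 88.0
grasp_force: 0.0
```

Call:
servo_tool([
  [[0.0045, -0.0225, 0], [0, 0, 3.4], 1],
  [[0.0045, -0.0225, 0], [0, 0, 3.4], 1],
  [[0.0045, -0.0225, 0], [0, 0, 3.4], 1],
  [[0.0045, -0.0225, 0], [0, 0, 3.4], 1],
  [[0.0045, -0.0225, 0], [0, 0, 3.4], 1],
  [[0.0045, -0.0225, 0], [0, 0, 3.4], 1],
  [[0.0045, -0.0225, 0], [0, 0, 3.4], 1],
  [[0.0045, -0.0225, 0], [0, 0, 3.4], 1],
])

```text
t: 9.73
ee_pos: [488.6, -203.4, 245.3]
orientation: [-2.438, -1.981, 0.0]
ft_force: [0.1, -0.7, 0.7]
width: 87.8
grasp_force: 0.0
```

```bash
python3 - <<'E'
from h import *
from scipy.spatial.transform import Rotation as Ro
o=sensors.get_obs(); R=Ro.from_rotvec(o['orientation']).as_matrix(); print(o['qpos'],R.round(3).tolist(),np.degrees(np.arctan2(R[1,1],R[0,1])))
s=cam('side')
m=cv2.inRange(cv2.cvtColor(s['color'],cv2.COLOR_BGR2HSV),(100,110,30),(125,255,255)); z=np.zeros_like(m); z[180:270,310:440]=m[180:270,310:440]
k,l,st,c=cv2.connectedComponentsWithStats(z);i=1+np.argmax(st[1:,4]);print(st[i],c[i])
x,y,w,h=st[i][:4]
P=pts(s,l==i);P=P[(P[:,2]<60)];print(len(P),P.min(0),P.max(0),'end y pct',np.percentile(P[:,1],[2,20,50,80,98]))
cv2.imwrite('pics/c.png',cv2.resize(s['color'][150:290,300:440],(560,560),interpolation=2))
E
```

```text
[-4.17005830e-01  2.55442460e-01  1.82011697e+00 -5.01957853e-05
  1.06634768e+00 -2.10832296e-01] [[0.205, 0.979, -0.0], [0.979, -0.205, 0.0], [0.0, -0.0, -1.0]] -11.811482695801976
[371 205  30  32 587] [385.42930153 220.5229983 ]
583 [ 458.2416526  -240.6205783     5.64557269] [ 516.94973158 -158.48237385   53.54892681] end y pct [-233.58787022 -213.08804988 -179.89648314 -164.57865449 -160.35848006]
```

View pics/c.png

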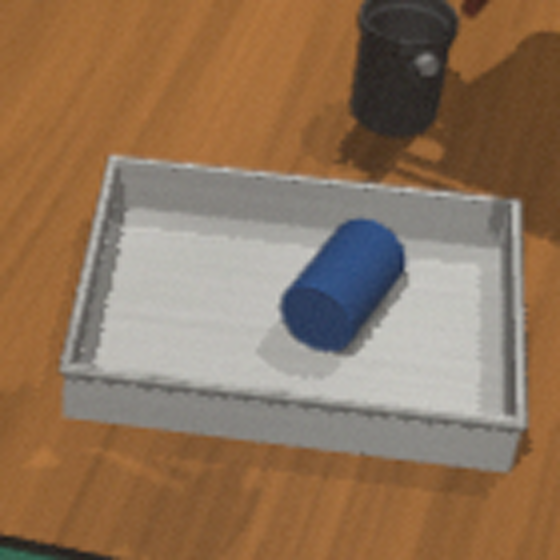

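The side view clearly shows the adapter's +y end at full-image pixel (379,230). It looks like a uniform dark disc, so I'll check the depth there while descending.

Call:
servo_tool([
  [[-0.0005, 0.001, -0.03], [0, 0, 0], 1],
  [[0, 0, -0.035], [0, 0, 0], 1],
  [[0, 0, -0.035], [0, 0, 0], 1],
  [[0, 0, -0.035], [0, 0, 0], 1],
  [[0, 0, -0.035], [0, 0, 0], 1],
  [[0, 0, -0.03], [0, 0, 0], 1],
  [[0, 0, -0.02], [0, 0, 0], 1],
  [[0, 0, -0.01], [0, 0, 0], 1],
])

```text
t: 10.45
ee_pos: [486.1, -200.2, 12.2]
orientation: [-2.438, -1.975, 0.003]
ft_force: [-1.2, -0.5, -0.5]
width: 87.6
grasp_force: 0.0
```

```bash
python3 - <<'E'
from h import *
s=cam('side')
a=np.array([.205,.979,0]);C=np.array([488,-202,28.])
for v in range(222,238,2):
    o=[]
    for u in range(370,390,2):
        z=s['range_z'][v,u]; p=s['R'].T@(np.array([(u-s['cx'])/s['f']*z,(v-s['cy'])/s['f']*z,z])-s['t'])
        o.append('%3.0f/%2.0f'%((p-C)@a,p[2]))
    print(v,*o)
print(s['color'][222:238:3,370:388:3].tolist())
E
```

```text
222  -1/ 1  38/41  37/43  37/45  40/50  38/51  35/50  31/49  27/48  22/45
224  39/33  41/37  39/38  38/40  38/42  38/45  37/46  35/47  32/47  25/43
226  40/28  39/29  37/30  40/36  37/35  38/39  40/43  38/43  36/44  29/40
228  39/21  36/21  39/26  43/32  36/28  40/34  40/37  40/39  41/42  34/38
230  26/ 1  39/17  36/17  39/22  39/24  39/27  36/26  38/31  38/34  36/34
232  33/ 2  34/ 6  38/12  36/13  40/20  40/22  36/21  38/25  38/28  38/30
234  38/ 0  37/ 2  40/ 8  39/10  39/12  38/13  40/19  39/20  38/22  16/ 2
236  44/-0  40/-1  39/ 1  36/ 0  39/ 6  37/ 7  39/11  38/13  36/13  19/-0
[[[165, 170, 170], [98, 63, 45], [95, 61, 44], [109, 72, 47], [115, 74, 46], [110, 68, 43]], [[123, 111, 106], [93, 61, 42], [91, 60, 42], [92, 60, 43], [95, 60, 45], [112, 72, 46]], [[131, 119, 114], [89, 58, 41], [93, 59, 43], [90, 56, 38], [93, 61, 43], [93, 61, 44]], [[163, 169, 169], [89, 58, 42], [90, 58, 42], [88, 55, 38], [92, 61, 43], [93, 61, 43]], [[163, 166, 167], [121, 119, 118], [89, 60, 38], [92, 60, 44], [90, 59, 40], [90, 57, 39]], [[157, 163, 163], [161, 165, 165], [163, 168, 168], [121, 109, 100], [110, 91, 81], [86, 76, 71]]]
```

The +y end reads as a flat disc at 38 mm, so it looks closed and the bore should be at the -y end. I'll grip and lift, then check the other end.

Call:
servo_tool([
  [[0.0015, -0.001, -0.002], [0, 0, 0], 1],
  [[0, 0, 0], [0, 0, 0], 0.3],
  [[0, 0, 0], [0, 0, 0], -1],
  [[0, 0, 0], [0, 0, 0], -1],
  [[0, 0, 0], [0, 0, 0], -1],
  [[0, 0, 0], [0, 0, 0], -1],
  [[0, 0, 0], [0, 0, 0], -1],
  [[0, 0, 0], [0, 0, 0], -1],
])

```text
t: 11.17
ee_pos: [489.0, -201.6, 14.2]
orientation: [2.44, 1.978, 0.001]
ft_force: [-1.4, -0.5, 6.5]
width: 49.8
grasp_force: 30.0
```

Call:
servo_tool([
  [[0, 0, 0.005], [0, 0, 0], -1],
  [[0, 0, 0.015], [0, 0, 0], -1],
  [[0, 0, 0.025], [0, 0, 0], -1],
  [[0, 0, 0.03], [0, 0, 0], -1],
  [[0, 0, 0.035], [0, 0, 0], -1],
  [[0, 0, 0.035], [0, 0, 0], -1],
  [[0, 0, 0.035], [0, 0, 0], -1],
  [[0, 0, 0.035], [0, 0, 0], -1],
])

```text
t: 11.83
ee_pos: [488.0, -201.1, 230.4]
orientation: [-2.44, -1.978, 0.001]
ft_force: [1.0, 0.1, -2.2]
width: 50.4
grasp_force: 30.0
```

Call:
servo_tool([
  [[0, 0, 0.03], [0, 0, 0], -1],
  [[0, 0, 0.025], [0, 0, 0], -1],
  [[0, 0, 0.015], [0, 0, 0], -1],
  [[0, 0, 0.005], [0, 0, 0], -1],
  [[0, 0, 0], [0, 0, 0], -1],
  [[0, 0, 0], [0, 0, 0], -1],
  [[0, 0, 0], [0, 0, 0], -1],
  [[0, 0, 0], [0, 0, 0], -1],
])

```text
t: 12.5
ee_pos: [488.0, -201.1, 302.1]
orientation: [-2.439, -1.977, 0.002]
ft_force: [-0.5, 0.2, -2.1]
width: 49.9
grasp_force: 30.0
```

```bash
cat > m.py <<'E'
from h import *
from scipy.spatial.transform import Rotation as Ro
M=[];F=[]
for i in range(6):
    cam('side'); o=sensors.get_obs(); R=Ro.from_rotvec(o['orientation']).as_matrix(); M.append(R.T@o['moment']);F.append(o['ft_force'])
print('moment tool',np.mean(M,0),np.std(M,0),'F',np.mean(F,0),np.std(F,0),o['qpos'].round(3),o['ee_pos'],R.round(2).tolist(),o['width'],o['grasp_force'])
E
python3 m.py
```

```text
moment tool [-0.06573879 -0.06010973  0.0047076 ] [0.01835282 0.04133003 0.03442797] F [-0.25643125 -0.27770548 -2.0142192 ] [0.6391115  0.34943636 0.43324662] [-0.414  0.192  1.76  -0.     1.19  -0.205] [ 488.67383749 -201.43570923  303.31402692] [[0.21, 0.98, -0.0], [0.98, -0.21, 0.0], [0.0, -0.0, -1.0]] 50.488413634908966 29.999003615230322
```

Call:
servo_tool([
  [[0.01, -0.0045, 0], [-2.27, -5.15, 0], -1],
  [[0.01, -0.0045, 0], [-2.27, -5.15, 0], -1],
  [[0.01, -0.0045, 0], [-2.27, -5.15, 0], -1],
  [[0.01, -0.0045, 0], [-2.27, -5.15, 0], -1],
  [[0.01, -0.0045, 0], [-2.27, -5.15, 0], -1],
  [[0.01, -0.0045, 0], [-2.27, -5.15, 0], -1],
  [[0.01, -0.0045, 0], [-2.27, -5.15, 0], -1],
  [[0.01, -0.0045, 0], [-2.27, -5.15, 0], -1],
])

```text
t: 13.47
ee_pos: [568.9, -237.5, 304.6]
orientation: [1.863, 1.51, 0.458]
ft_force: [-0.1, -0.8, -3.0]
width: 50.1
grasp_force: 30.0
```

Call:
servo_tool([
  [[0.01, -0.0045, 0], [-2.27, -5.15, 0], -1],
  [[0.01, -0.0045, 0], [-2.27, -5.15, 0], -1],
  [[0.01, -0.0045, 0], [-2.27, -5.15, 0], -1],
  [[0.01, -0.0045, 0], [-2.27, -5.15, 0], -1],
  [[0.01, -0.0045, 0], [-2.27, -5.15, 0], -1],
  [[0.01, -0.0045, 0], [-2.27, -5.15, 0], -1],
  [[0.01, -0.0045, 0], [-2.27, -5.15, 0], -1],
  [[0.01, -0.0045, 0], [-2.27, -5.15, 0], -1],
])

```text
t: 14.13
ee_pos: [612.2, -248.0, 390.1]
orientation: [1.72, 1.348, 0.495]
ft_force: [1.1, 0.3, -2.6]
width: 49.9
grasp_force: 30.0
```

```bash
python3 m.py
```

```text
moment tool [ 0.57860285  0.1009087  -0.01805649] [0.0947107  0.01949566 0.03216731] F [-0.16115362  0.15930045 -1.38536819] [0.54533232 0.31195332 1.06164639] [-0.355  0.047  2.065 -1.25   0.109  1.079] [ 612.26608486 -248.158298    390.65334366] [[0.33, 0.58, 0.75], [0.92, -0.03, -0.39], [-0.2, 0.82, -0.54]] 50.158419654939024 29.999823980033398
```

```bash
cat > fk.py <<'E'
import numpy as np
from scipy.spatial.transform import Rotation as Ro
from scipy.optimize import least_squares
D=[([-1.177,.42373,1.63059,0,1.08859,-.019],[250.56,-572.04,222.0]),([-.417,.25544,1.82012,0,1.06635,-.2108],[488.6,-203.4,245.3]),
([-.414,.192,1.76,0,1.19,-.205],[488.67,-201.44,303.31]),([-.355,.047,2.065,-1.25,.109,1.079],[612.27,-248.16,390.65])]
def fk(q,p):
    r0,z0,L1,L2,L3,e=p
    R1=Ro.from_euler('z',q[0]);A=R1*Ro.from_euler('y',q[1]);B=A*Ro.from_euler('y',q[2])
    W=B*Ro.from_euler('z',q[3])*Ro.from_euler('y',q[4])
    T=W*Ro.from_euler('z',q[5]+np.pi/2*S)
    return R1.apply([r0,0,z0])+A.apply([0,0,L1])+B.apply([e,0,L2])+T.apply([0,0,L3]),T.as_matrix()
S=-1
f=lambda p:np.r_[np.concatenate([fk(q,p)[0]-x for q,x in D]),(p-[0,300,400,400,250,0])*1e-3]
p=least_squares(f,[0,300,400,400,250,0]).x
if __name__=='__main__':
    print(p,f(p).round(1))
    for q,x in D: print(fk(q,p)[1].round(2).tolist())
E
python3 fk.py
```

```text
[ 11.02482485 298.95306191 555.3014474  470.00725798 304.47690742
  66.75445287] [-11.1  -4.2   1.1  -3.7 -11.4   0.7  -5.  -11.1  -0.6  -4.7 -10.6  -1.2
   0.   -0.    0.2   0.1   0.1   0.1]
[[-0.92, -0.4, -0.0], [-0.4, 0.92, 0.0], [-0.0, 0.0, -1.0]]
[[-0.2, -0.98, -0.0], [-0.98, 0.2, 0.0], [-0.0, 0.0, -1.0]]
[[-0.21, -0.98, -0.0], [-0.98, 0.21, 0.0], [-0.0, 0.0, -1.0]]
[[-0.33, -0.58, 0.75], [-0.92, 0.03, -0.39], [0.2, -0.82, -0.54]]
```

```bash
cat > fk.py <<'E'
import numpy as np
from scipy.spatial.transform import Rotation as Ro
from scipy.optimize import least_squares
D=[([-1.177,.42373,1.63059,0,1.08859,-.019],[250.56,-572.04,222.0]),([-.417,.25544,1.82012,0,1.06635,-.2108],[488.6,-203.4,245.3]),
([-.414,.192,1.76,0,1.19,-.205],[488.67,-201.44,303.31]),([-.355,.047,2.065,-1.25,.109,1.079],[612.27,-248.16,390.65])]
def fk(q,p):
    r0,z0,L1,L2,L3,e,l=p
    R1=Ro.from_euler('z',q[0]);A=R1*Ro.from_euler('y',q[1]);B=A*Ro.from_euler('y',q[2])
    T=B*Ro.from_euler('z',q[3])*Ro.from_euler('y',q[4])*Ro.from_euler('z',q[5]+np.pi/2)
    return R1.apply([r0,l,z0])+A.apply([0,0,L1])+B.apply([e,0,L2])+T.apply([0,0,L3]),T
f=lambda p:np.r_[np.concatenate([fk(q,p)[0]-x for q,x in D]),(p-[0,300,400,400,250,0,0])*1e-3]
p=least_squares(f,[0,300,400,400,250,0,0]).x
def delta(q):
    from workcell import sensors
    o=sensors.get_obs(); R=Ro.from_rotvec(o['orientation']); x,T=fk(q,p); xm,Tm=fk(o['qpos'],p)
    print('fk err',(xm-o['ee_pos']).round(1),'target',x.round(),'dpos',(x-o['ee_pos']).round(1),'rv deg',np.degrees((T*R.inv()).as_rotvec()).round(1),T.as_matrix().round(2).tolist())
if __name__=='__main__':
    print(p,f(p).round(1))
    for q in [[-.36,-.3,1.75,0,.5,-.2],[-.36,-.4,1.65,0,.32,-.2],[-.36,-.3,1.75,0,.5,-1.57],[-.36,-.4,1.65,0,.32,1.57]]: delta(q)
E
python3 fk.py
```

```text
[ -1.42736866 310.44259763 562.77087687 485.37561189 309.23749005
  75.13468618  12.00707126] [ 0.1  0.1  0.   0.1  0.1 -0.1 -0.1 -0.1  0.  -0.  -0.   0.  -0.   0.
  0.2  0.1  0.1  0.1  0. ]
fk err [-0.1  0.2 -0.3] target [ 576. -204.  718.] dpos [-36.7  44.4 326.9] rv deg [ -2.8 -10.9   5.8] [[0.28, 0.41, 0.87], [0.94, 0.06, -0.33], [-0.18, 0.91, -0.37]]
fk err [-0.1  0.2 -0.3] target [ 540. -191.  911.] dpos [-71.8  57.6 520.1] rv deg [-11.5 -30.8   6. ] [[0.35, 0.07, 0.94], [0.92, 0.19, -0.35], [-0.2, 0.98, 0.0]]
fk err [-0.1  0.2 -0.3] target [ 576. -204.  718.] dpos [-36.7  44.4 326.9] rv deg [-66.4  19.2  41. ] [[-0.35, 0.35, 0.87], [0.13, 0.94, -0.33], [-0.93, 0.0, -0.37]]
fk err [-0.1  0.2 -0.3] target [ 540. -191.  911.] dpos [-71.8  57.6 520.1] rv deg [ 81.7 -61.8 -24.7] [[-0.0, -0.35, 0.94], [0.0, -0.94, -0.35], [1.0, 0.0, 0.0]]
```

Call:
servo_tool([
  [[-0.0023, 0.0028, 0.0205], [-0.17, -0.68, 0.36], -1],
  [[-0.0023, 0.0028, 0.0205], [-0.17, -0.68, 0.36], -1],
  [[-0.0023, 0.0028, 0.0205], [-0.17, -0.68, 0.36], -1],
  [[-0.0023, 0.0028, 0.0205], [-0.17, -0.68, 0.36], -1],
  [[-0.0023, 0.0028, 0.0205], [-0.17, -0.68, 0.36], -1],
  [[-0.0023, 0.0028, 0.0205], [-0.17, -0.68, 0.36], -1],
  [[-0.0023, 0.0028, 0.0205], [-0.17, -0.68, 0.36], -1],
  [[-0.0023, 0.0028, 0.0205], [-0.17, -0.68, 0.36], -1],
])

```text
t: 15.1
ee_pos: [595.4, -228.1, 541.1]
orientation: [1.635, 1.328, 0.572]
ft_force: [0.3, -0.5, -1.3]
width: 49.7
grasp_force: 30.0
```

```bash
python3 -c "
from fk import *
from workcell import sensors
print(sensors.get_obs()['qpos'].round(3)); delta([-.36,-.3,1.75,0,.5,-.2])"
```

```text
[-0.356 -0.163  1.957 -0.221  0.27   0.029]
fk err [-0.7  0.4  0.1] target [ 576. -204.  718.] dpos [-19.9  24.3 176.4] rv deg [-1.6 -5.9  3.2] [[0.28, 0.41, 0.87], [0.94, 0.06, -0.33], [-0.18, 0.91, -0.37]]
```

Call:
servo_tool([
  [[-0.0025, 0.003, 0.022], [-0.2, -0.74, 0.4], -1],
  [[-0.0025, 0.003, 0.022], [-0.2, -0.74, 0.4], -1],
  [[-0.0025, 0.003, 0.022], [-0.2, -0.74, 0.4], -1],
  [[-0.0025, 0.003, 0.022], [-0.2, -0.74, 0.4], -1],
  [[-0.0025, 0.003, 0.022], [-0.2, -0.74, 0.4], -1],
  [[-0.0025, 0.003, 0.022], [-0.2, -0.74, 0.4], -1],
  [[-0.0025, 0.003, 0.022], [-0.2, -0.74, 0.4], -1],
  [[-0.0025, 0.003, 0.022], [-0.2, -0.74, 0.4], -1],
])

```text
t: 15.77
ee_pos: [575.7, -203.9, 717.1]
orientation: [1.529, 1.304, 0.66]
ft_force: [0.5, -0.4, -1.3]
width: 50.4
grasp_force: 30.0
```

```bash
python3 -c "
from fk import *
from workcell import sensors
print(sensors.get_obs()['qpos'].round(3)); delta([-.36,-.4,1.65,0,.32,-.2])"
```

```text
[-0.361 -0.303  1.752  0.003  0.5   -0.204]
fk err [-1.4  0.6  0.3] target [ 540. -191.  911.] dpos [-35.2  13.3 193.7] rv deg [ -7.6 -20.4  -0.1] [[0.35, 0.07, 0.94], [0.92, 0.19, -0.35], [-0.2, 0.98, 0.0]]
```

Call:
servo_tool([
  [[-0.0044, 0.0017, 0.0242], [-0.95, -2.55, 0], -1],
  [[-0.0044, 0.0017, 0.0242], [-0.95, -2.55, 0], -1],
  [[-0.0044, 0.0017, 0.0242], [-0.95, -2.55, 0], -1],
  [[-0.0044, 0.0017, 0.0242], [-0.95, -2.55, 0], -1],
  [[-0.0044, 0.0017, 0.0242], [-0.95, -2.55, 0], -1],
  [[-0.0044, 0.0017, 0.0242], [-0.95, -2.55, 0], -1],
  [[-0.0044, 0.0017, 0.0242], [-0.95, -2.55, 0], -1],
  [[-0.0044, 0.0017, 0.0242], [-0.95, -2.55, 0], -1],
])

```text
t: 16.43
ee_pos: [540.1, -190.7, 913.4]
orientation: [1.233, 1.048, 0.79]
ft_force: [0.1, 0.3, -1.5]
width: 49.7
grasp_force: 30.0
```

Call:
servo_tool([
  [[0, 0, 0], [-4.6, 1.73, 0], -1],
  [[0, 0, 0], [-4.6, 1.73, 0], -1],
  [[0, 0, 0], [-4.6, 1.73, 0], -1],
  [[0, 0, 0], [-4.6, 1.73, 0], -1],
  [[0, 0, 0], [-4.6, 1.73, 0], -1],
  [[0, 0, 0], [-4.6, 1.73, 0], -1],
  [[0, 0, 0], [-4.6, 1.73, 0], -1],
  [[0, 0, 0], [-4.6, 1.73, 0], -1],
])

```text
t: 17.1
ee_pos: [540.7, -190.9, 912.0]
orientation: [0.781, 1.364, 0.253]
ft_force: [-0.0, 0.2, -2.0]
width: 50.3
grasp_force: 30.0
```

Call:
servo_tool([
  [[0, 0, 0], [-4.6, 1.73, 0], -1],
  [[0, 0, 0], [-4.6, 1.73, 0], -1],
  [[0, 0, 0], [-4.6, 1.73, 0], -1],
  [[0, 0, 0], [-4.6, 1.73, 0], -1],
  [[0, 0, 0], [-4.6, 1.73, 0], -1],
  [[0, 0, 0], [-4.6, 1.73, 0], -1],
  [[0, 0, 0], [-4.6, 1.73, 0], -1],
  [[0, 0, 0], [-4.6, 1.73, 0], -1],
])

```text
t: 17.77
ee_pos: [540.7, -190.9, 912.0]
orientation: [0.275, 1.55, -0.285]
ft_force: [-0.6, 0.1, -1.7]
width: 50.1
grasp_force: 30.0
```

```bash
python3 -c "
from fk import *
from h import *
o=sensors.get_obs();print(o['qpos'].round(3),o['width'],o['grasp_force']); delta([-.36,-.4,1.65,0,.32,-1.57])
t=cam('top');s=cam('side')
cv2.imwrite('pics/d.png',np.hstack([cv2.resize(t['color'],(400,300)),cv2.resize(s['color'],(400,300))]))
x=o['ee_pos'];
for d in(t,s):
  c=d['R']@x+d['t'];print(c, c[:2]/c[2]*d['f']+[d['cx'],d['cy']])
"
```

```text
[-0.364 -0.403  1.651  0.022  0.319 -1.597] 50.06994055094387 29.998356197029352
fk err [-1.8  0.8  0.1] target [ 540. -191.  911.] dpos [-0.2  0.3 -1.2] rv deg [ 0.4  0.1 -0.2] [[0.0, 0.35, 0.94], [0.0, 0.94, -0.35], [-1.0, 0.0, 0.0]]
[184.66697828  28.84398598 266.81997813] [636.80906445 289.47924345]
[ 138.5114592  -690.36025982  535.57549347] [ 430.66435975 -359.29669778]
```

View pics/d.png

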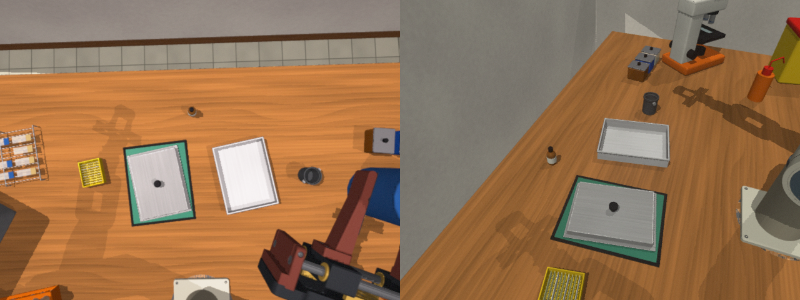

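The lid lies well centred on the mat. The adapter is held at the right edge of the top view, with its upper end cut off at about (375,195) of the half-size picture. I'll swing it into view.

Call:
servo_tool([
  [[0.003, 0.014, 0], [0, 0, 1.5], -1],
  [[0.003, 0.014, 0], [0, 0, 1.5], -1],
  [[0.003, 0.014, 0], [0, 0, 1.5], -1],
  [[0.003, 0.014, 0], [0, 0, 1.5], -1],
  [[0.003, 0.014, 0], [0, 0, 1.5], -1],
  [[0.003, 0.014, 0], [0, 0, 1.5], -1],
  [[0.003, 0.014, 0], [0, 0, 1.5], -1],
  [[0, 0, 0], [0, 0, 0], -1],
])

```text
t: 18.53
ee_pos: [562.2, -90.9, 910.9]
orientation: [0.133, 1.565, -0.134]
ft_force: [0.3, -0.6, -2.1]
width: 50.0
grasp_force: 30.0
```

```bash
python3 -c "
from h import *
o=sensors.get_obs();print(o['qpos'].round(3),o['ee_pos'])
t=cam('top');cv2.imwrite('pics/e.png',t['color'])
m=cv2.inRange(cv2.cvtColor(t['color'],cv2.COLOR_BGR2HSV),(100,110,20),(125,255,255))>0
m&=(t['range_z']<400)
P=pts(t,m);print(len(P),np.percentile(P[:,2],range(0,101,10)),P.min(0),P.max(0))
"
```

```text
[-0.195 -0.41   1.656  0.078  0.325 -1.645] [562.18171298 -90.86053989 910.92819697]
8872 [882.71514746 887.00545197 893.36361001 911.5701026  924.12907622
 934.47872501 943.90238754 947.8542697  948.50484085 949.03719882
 950.94524647] [ 470.90922857 -122.00387059  882.71514746] [572.64979671 -64.02082886 950.94524647]
```

View pics/e.png

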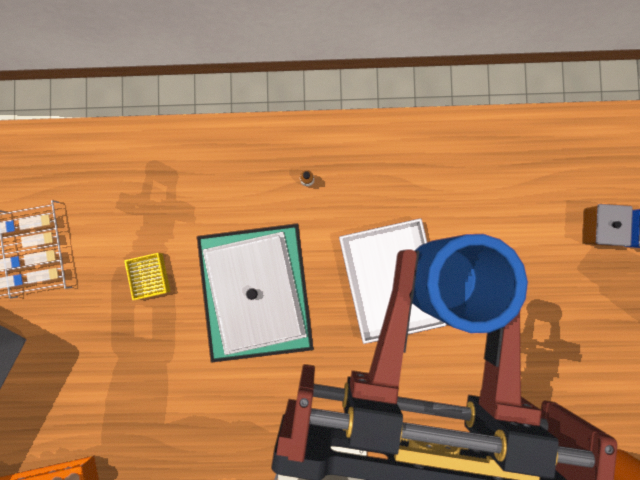

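The top view looks straight down into the bore, with the rim at (470,283). The rim is level at z≈949 and the bottom is at about 887, so it is about 62 mm deep and faces up. The lid lies on the mat and the bystanders haven't moved, so I'm handing in.

```bash
python3 -c "
from workcell import close_job,sensors
o=sensors.get_obs();print(abs(o['qvel']).max(),o['grasp_force']);print(close_job())"
```

```text
0.02441734660024823 29.999396558851004
the job is handed in; nothing more can be done
None
```

The lid is right way up on the mat, and the adapter is held still and bore-up (the bore found by camera, not by feel) with its middle about 91 cm above the bench; the job is handed in, but no verdict came back.

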